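# Tip the potatoes into the counter pan and press its lid level

## Robot

A 6-joint arm with a two-finger parallel gripper is mounted at the origin on the work surface. World frame = base frame: x ahead of the robot, y to its left, z up, the work surface at z = 0. Lengths are in m, angles in degrees, forces in N, time in s.
With the tool pointing down it reaches from about 0.3 to 0.75 m from the base axis. Payload 8.5 kg.
Tool frame: the origin (TCP) lies between the finger pads; the fingertips stand 14 mm ahead of it and the grasp point (between the pads) lies 5 mm behind it; z points along the fingers, y is the direction in which the jaws open and shut (so a half turn about z gives the same grasp; the last joint's range is limited). The gripper opens to 85 mm and grips with 20 to 120 N. Pads are 22 mm wide; open, the fingers measure 114 mm over their backs; the gripper's body (76 mm by 85 mm) begins 54 mm behind the grasp point. The pads swing forward as they close: fully open they stand 13 mm farther back than shut.
Start: joints at [51.434, 21.807, 74.336, -0, 83.858, -12.336], TCP at [0.243, 0.493, 0.245] pointing down, gripper open.
Joint ranges: [-178.18, 178.18], [-50.72, 133.34], [12.68, 142.11], [-81.47, 261.47], [9.98, 163.14], [-165.26, 165.26]. Speed limits (degrees/s): [136.94, 136.94, 180, 180, 180, 180].

## Interface

Orientations are given as a 3x3 rotation matrix whose columns are the frame's x, y, z axes.
In Python, from rig import env gives the robot as it stands.
- The arm moves only by the tool move_arm, never from a script. Its argument "series" is a list of rows, each a list of 3 entries, a list of its own where there are three numbers: the closure in counts, from 0 (fully open) to 255 (shut), then the shift along the world's x, y, z in cm, then the turn, a rotation vector about the world's x, y, z in degrees. A call has 1 to 10 rows; each row shifts and turns the commanded pose from where the row before left it; what a row does not reach is not made up. A row lasts 1/12 s, in which the tool goes at most 41.7 mm and 7.16 degrees, less where a joint would pass 70% of its speed; a pose out of reach is approached as far as the arm can. A call is refused whole if a number of a shift passes 4.17 or a number of a turn 7.16, either way. A call with a gripper value outside its range is refused whole. The fingers move at their own pace and stop on an object; "newtons" is the grip in N (left out, the last holds). Time passes only in rows, so rows that do not move let the fingers close. It gives the time, the measured TCP pose, the force and the opening at its end, in the units of the state.
- env.observe(): the state, without advancing time (a new reading comes with each control period).
- env.get_image(name): name is "scene" or "top" or "wrist"; returns a dict with "color" (480x640x3 uint8, red, green, blue), "fx", "fy", "cx", "cy" (pixels), "position" and "orientation" of the camera in the world. Camera axes: x right, y down, z forward; pixel columns grow to the right and rows downward; lengths in m; the calibration is good to about 2 mm. The wrist camera is an equidistant fisheye: a pixel r from the principal point sees the ray r / f radians off the axis. A picture is of the moment at which its call begins. There is no depth.
- env.close_job(): hands the job in, once; it reports no verdict.
The state is a dict: "time_s": time; "q": joint angles; "qvel": joint speeds; "joint_efforts": joint torques, N m; "position": TCP position; "tool_rot": TCP orientation; "ft_force": force on the tool from outside, world axes, zero at the start; "wrist_torque": the same for the moment, N m; "grip_width": finger opening in m.
Only numpy, scipy, OpenCV 4.12 (cv2) and the standard library are available. Lean on these libraries where they do the work, as an engineer would, in place of code of your own. Each camera call takes 0.05 s, during which the arm holds its last target. There are 200 camera calls.

## Task

Lift the bar of the hinged tray to tip all four potatoes into the steel pan, then lower the tray back down. Then set the rectangular lid in the mouth of the pan, without dropping it, and press it down past the spring clips until it sits level all round on the ledge inside. Leave the other things on the counter where they are.

Things in the scene. Friction and masses are not known exactly. Their poses are not given: they have to be found in the camera images.
- station: fixed stainless pan with a hinged tray at its +y side. Origin on the counter under the pan's centre; z up, y from pan to tray. Pan outside 181 (x) by 147 (y) mm, cavity 136 by 102 mm, floor 5 mm up. A ledge 105 mm up runs round the mouth; above it the mouth is 153 (x) by 119 (y) mm to height 119 mm, then flares outwards by 12 mm to height 137 mm (-y side: by 14 mm to 159 mm)
- ledge (a point): centre of the mouth at ledge height, 105 mm up; axes as the station's. The seated lid's underside lies here. Two round spring clips on each x side, at y = +-36 mm, stand 4.5 mm into the mouth 5 mm above the ledge: a lid just laid in rests on them about 12 mm too high, and about 8 to 15 N of push snaps it down past them
- tray (a joint): angle of the steel tipping tray (134 by 145 mm, walls 45 mm high, open towards the pan): 0 = level, as it rests; grows as its bar end is lifted, up to 1.1 rad. The potatoes slide out above about 0.7 to 0.9 rad. It sinks slowly back when let go
- tray_hinge (a point): middle of the tray's hinge axis, at (0, 85, 148) mm in the station's frame; the axis runs along the station's x
- tray_bar (a point): middle of the round bar (12 mm thick, 110 mm long, along the station's x, held at both ends) at the tray's outer end, 40 mm beyond the tray's end wall. It moves with the tray on an arc: 175 mm outwards from and 40 mm above the hinge when the tray is level, so at height 188 mm
- lid: loose flat rectangular lid of dark steel, 150 (x) by 116 (y) mm, 12 mm thick, 0.25 kg, lying on the counter, with a raised bar handle on top. Origin: centre of its underside; z up. It fits the mouth with its x along the station's x, either way round
- lid_grip (a point): centre of the lid's handle bar, 38 mm above the lid's underside; the bar is 16 mm thick (lid's x), 70 mm long (lid's y), 12 mm high, with 20 mm free below it between two posts
- potato0: potato, rigid, 58 mm long (x), 44 mm thick, about 75 g, lying in the tray at the start. Origin at its centre
- potato1: potato, rigid, 58 mm long (x), 44 mm thick, about 75 g, lying in the tray at the start. Origin at its centre
- potato2: potato, rigid, 58 mm long (x), 44 mm thick, about 75 g, lying in the tray at the start. Origin at its centre
- potato3: potato, rigid, 58 mm long (x), 44 mm thick, about 75 g, lying in the tray at the start. Origin at its centre
- pot_lid: bystander: round dark steel pot lid, 110 mm across, with a small steel knob; not the pan's lid. Origin under its centre
- pepper_mill: bystander: wooden pepper mill, 54 mm across, 145 mm high. Origin under its centre
- oil_bottle: bystander: green glass bottle, 60 mm across, 170 mm high. Origin under its centre
- bowl: bystander: steel bowl, 120 mm across, 50 mm high. Origin under its centre
- cup: bystander: white cup, 72 mm across, 80 mm high. Origin under its centre
- spatula: bystander: kitchen spatula lying on the counter. Origin under its middle, x along it
- spoon: bystander: spoon lying on the counter. Origin under its middle, x along it
Things that resemble listed ones, but are neither listed nor needed, are in the scene too. What is shaped like the potato3 but red is not meant. What is shaped like the lid but blue is not meant.

How it is judged:
By the outcome, as a careful person would: the job done as asked, in the order asked, and still so for the second after the job is handed in, with the robot touching nothing.
It also fails if it takes over 67 s, if anything falls off the work surface, if the arm or the gripper's body presses on something with over 40 N, if the wrist force passes 120 N, or if a joint passes its speed limit or range.

## Working session

There is one attempt and no reset: what is moved stays moved. The work goes in short steps, Python scripts to look and compute and a tool call to move; the robot and the scene stay as the last step left them, time stands still between calls to the robot, and variables do not carry over. Pictures are saved under pics/ and viewed, and the job is handed in when it is done.

Besides the shell and the picture viewer there is one more tool, called after "Emit:" as name([rows], argument=value, ...), one row to a line, values as JSON. move_arm: Moves the arm, as the interface text tells. Its arguments: {"type":"object","properties":{"series":{"type":"array","items":{"type":"array"}},"newtons":{"type":"number"}},"required":["series"]}

```bash
ls; mkdir -p pics; cat > h.py <<'E'
import numpy as np, cv2
from rig import env
def shot(n,f):
    d=env.get_image(n); cv2.imwrite('pics/'+f+'.png',d['color'][:,:,::-1]); np.save('pics/'+f+'.npy',d,allow_pickle=True); return d
def ld(f): return np.load('pics/'+f+'.npy',allow_pickle=True).item()
def ray(d,u,v):
    a,b=(u-d['cx'])/d['fx'],(v-d['cy'])/d['fy']
    return np.array(d['position']),np.array(d['orientation'])@np.array([a,b,1.])
def onz(d,u,v,z):
    p,r=ray(d,u,v); return p+r*(z-p[2])/r[2]
def proj(d,P):
    c=np.array(d['orientation']).T@(np.array(P)-d['position']); return c[0]/c[2]*d['fx']+d['cx'],c[1]/c[2]*d['fy']+d['cy']
def st():
    s=env.observe(); print(s['time_s'],np.round(s['position'],4),np.round(s['tool_rot'],3).tolist(),np.round(s['ft_force'],1),s['grip_width'],np.round(s['q'],1))
E
python3 - <<'E'
from h import *
for n in('scene','top','wrist'):
    d=shot(n,n+'0'); print(n,d['fx'],d['cx'],d['cy'],d['position'],np.round(d['orientation'],3).tolist())
st()
E
```

```text
pics
scene 433.23415564508406 324.7512548211548 234.24184135707318 [1.03386289 0.38061526 0.78768407] [[-0.617, 0.552, -0.561], [0.787, 0.436, -0.437], [0.003, -0.711, -0.703]]
top 560.1710436790081 315.07560716782586 235.63348241917657 [ 0.1820149  -0.02759126  1.65712593] [[-0.014, -0.981, 0.195], [-1.0, 0.012, -0.01], [0.007, -0.195, -0.981]]
wrist 371.64829954431775 320.02988118627053 237.09461165511905 [0.18304927 0.52428666 0.37343123] [[0.442, 0.866, 0.235], [0.897, -0.426, -0.116], [-0.001, 0.262, -0.965]]
0.15 [0.243  0.4932 0.2449] [[-0.897, 0.442, -0.001], [0.442, 0.897, -0.001], [0.0, -0.001, -1.0]] [-0.6 -0.6  0.2] 0.08520382902164747 [ 51.4  21.8  74.4   0.   83.9 -12.3]
```

View pics/top0.png

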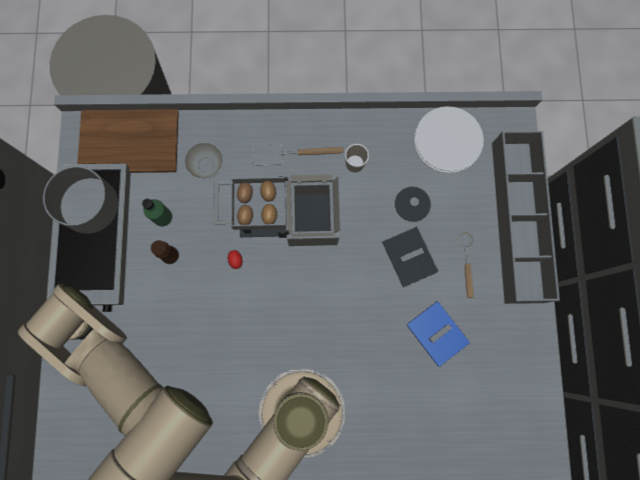

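View pics/scene0.png

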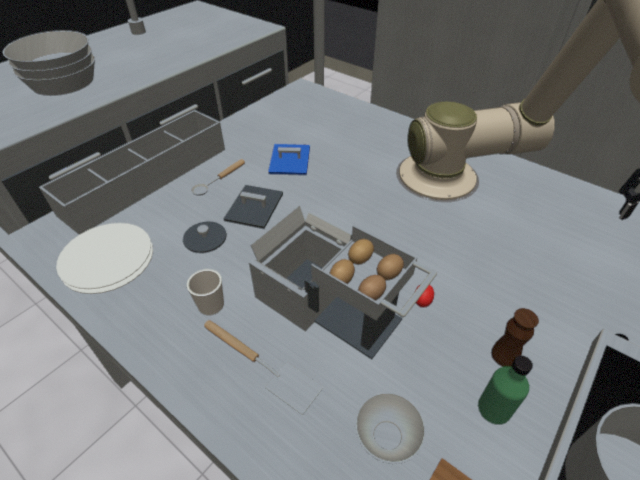

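The top view shows the pan at about (313,210), the tray with 4 potatoes at (258,203), and its bar at about (219,203). There are three lid candidates: dark rectangular (410,257), blue rectangular (438,333) and dark round (412,204). The dark rectangular one fits the description. I'll confirm it in enlarged crops.

```bash
python3 - <<'E'
from h import *
a=cv2.imread('pics/top0.png')
c1=cv2.resize(a[160:260,200:350],None,fx=5.33,fy=5.33,interpolation=cv2.INTER_CUBIC); cv2.imwrite('pics/c1.png',c1)
c2=cv2.resize(a[180:300,370:490],None,fx=5,fy=5,interpolation=cv2.INTER_CUBIC); cv2.imwrite('pics/c2.png',c2)
d=ld('top0')
g=a.astype(int); m=((g.max(2)<75)&(g.max(2)-g.min(2)<20)).astype(np.uint8)
m[:, :375]=0; m[:,445:]=0; m[:222]=0; m[295:]=0
cs,_=cv2.findContours(m,0,2)
c=max(cs,key=cv2.contourArea); r=cv2.minAreaRect(c); print(r)
P=np.array([onz(d,*p,0.012) for p in cv2.boxPoints(r)]); print(P.round(3),P.mean(0)); 
for i in range(4): e=P[(i+1)%4]-P[i]; print(np.linalg.norm(e),np.degrees(np.arctan2(e[1],e[0])))
E
```

```text
((409.56207275390625, 256.70440673828125), (50.202545166015625, 37.878456115722656), 64.98310089111328)
[[ 0.487 -0.244  0.012]
 [ 0.535 -0.349  0.012]
 [ 0.397 -0.405  0.012]
 [ 0.35  -0.301  0.012]] [ 0.44241808 -0.32453413  0.012     ]
0.11550955127989146 -65.59734619346683
0.1495116401193963 -157.92600473271946
0.11367360446418953 113.94718251944956
0.14854492919506015 22.768799239627732
```

View pics/c1.png

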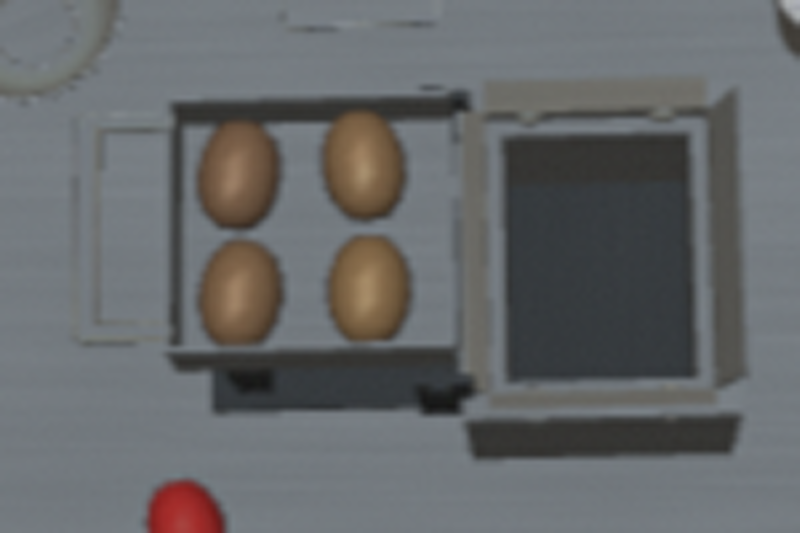

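View pics/c2.png

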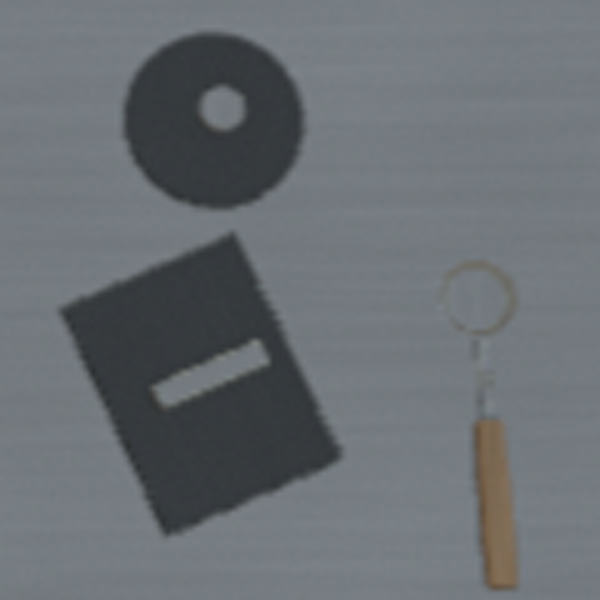

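```bash
python3 - <<'E'
from h import *
d=ld('top0')
f=lambda x,y,z:onz(d,200+x/5.333-.4,160+y/5.333-.4,z)
P=np.array([f(x,y,.105) for x,y in((503,135),(690,135),(695,380),(507,382))]);print(P.round(4),P.mean(0).round(4))
for i in range(4): e=P[(i+1)%4]-P[i]; print(np.linalg.norm(e).round(4),np.degrees(np.arctan2(e[1],e[0])))
B=np.array([f(x,y,.188) for x,y in((88,118),(88,342))]);print(B.round(4),B.mean(0))
for hx in(f(482,95,.137),f(482,400,.137)):print(hx)
for z in (.038,):
  c=[onz(d,370+x/5-.4,180+y/5-.4,z) for x,y in((155,397),(265,350))]; print(c)
E
```

```text
[[ 0.6402  0.0154  0.105 ]
 [ 0.639  -0.0854  0.105 ]
 [ 0.504  -0.0856  0.105 ]
 [ 0.5041  0.0142  0.105 ]] [ 0.5718 -0.0354  0.105 ]
0.1009 -90.67027418153933
0.135 -179.94662451037422
0.0998 89.91518367154048
0.1361 0.5202192690282932
[[0.6272 0.2249 0.188 ]
 [0.5101 0.2225 0.188 ]] [0.56862779 0.22366149 0.188     ]
[0.65288742 0.025512   0.137     ]
[0.48812473 0.02635872 0.137     ]
[array([ 0.4312357 , -0.29332893,  0.038     ]), array([ 0.45831533, -0.35923053,  0.038     ])]
```

Emit:
move_arm([
  [135,[2.75,-2.25,0.3],[0,0,2.67]],
  [135,[2.75,-2.25,0.3],[0,0,2.67]],
  [135,[2.75,-2.25,0.3],[0,0,2.67]],
  [135,[2.75,-2.25,0],[0,0,2.67]],
  [135,[2.75,-2.25,0],[0,0,2.67]],
  [135,[2.75,-2.25,0],[0,0,2.67]],
  [135,[2.75,-2.25,0],[0,0,2.67]],
  [135,[2.75,-2.25,0],[0,0,2.67]],
  [135,[2.75,-2.25,0],[0,0,2.67]],
  [135,[2.75,-2.25,0],[0,0,2.67]],
])

```text
time_s: 0.98
position: [0.5192, 0.2669, 0.2541]
tool_rot: [[-1.0, -0.01, -0.001], [-0.01, 1.0, -0.0], [0.001, -0.0, -1.0]]
ft_force: [0.3, -0.1, -0.1]
grip_width: 0.0404
```

Emit:
move_arm([
  [135,[2.55,-2.2,0],[0,0,0]],
  [135,[2.55,-2.2,0],[0,0,0]],
  [135,[0,0,0],[0,0,0]],
  [135,[0,0,0],[0,0,0]],
  [135,[0,0,0],[0,0,0]],
])

```text
time_s: 1.4
position: [0.5687, 0.2246, 0.254]
tool_rot: [[-1.0, -0.008, -0.001], [-0.008, 1.0, 0.0], [0.001, 0.0, -1.0]]
ft_force: [-0.6, -0.4, -0.4]
grip_width: 0.0407
```

```bash
python3 - <<'E'
from h import *
d=shot('wrist','w1');shot('scene','s1'); st()
print(d['position'],np.round(d['orientation'],3).tolist())
E
```

```text
1.5 [0.5683 0.2252 0.2544] [[-1.0, -0.01, -0.0], [-0.01, 1.0, 0.0], [0.0, 0.0, -1.0]] [-0.   0.2  0.5] 0.04031011144848468 [ 10.5  27.8  62.9   0.   89.3 -80. ]
[0.50198518 0.22558458 0.38269425] [[-0.008, 0.965, 0.262], [1.0, 0.008, 0.003], [0.001, 0.262, -0.965]]
```

View pics/w1.png

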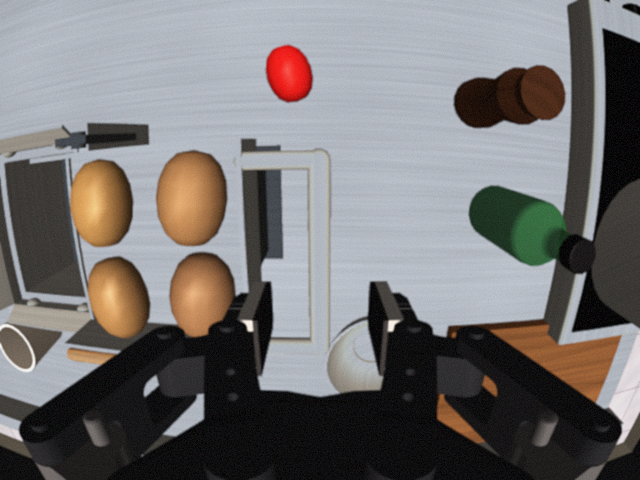

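View pics/s1.png

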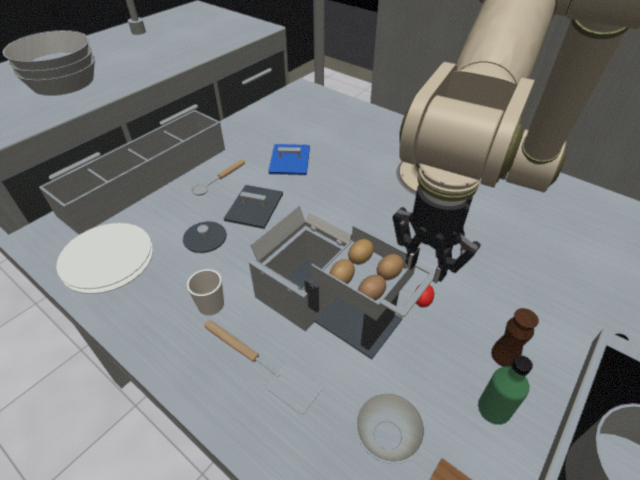

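The wrist view shows the bar at u≈320, v 155–345, centred between the jaws. That matches the estimate, so I'll descend and grip.

Emit:
move_arm([
  [135,[0.05,0,-2.4],[0,0,0]],
  [135,[0,0,-2.4],[0,0,0]],
  [135,[0,0,-2.3],[0,0,0]],
  [135,[0,0,0],[0,0,0]],
  [180,[0,0,0],[0,0,0]],
  [255,[0,0,0],[0,0,0]],
  [255,[0,0,0],[0,0,0]],
  [255,[0,0,0],[0,0,0]],
  [255,[0,0,0],[0,0,0]],
  [255,[0,0,0],[0,0,0]],
], newtons=40)

```text
time_s: 2.33
position: [0.57, 0.2241, 0.1853]
tool_rot: [[-1.0, -0.008, 0.003], [-0.008, 1.0, -0.0], [-0.003, -0.0, -1.0]]
ft_force: [-1.8, -3.9, 7.9]
grip_width: 0.0105
```

```bash
python3 - <<'E'
from h import *
d=shot('wrist','w2'); st()
# arc deltas cm from bar start
a0=np.arctan2(40,175);R=np.hypot(175,40)/10
t=np.radians(np.arange(0,64,3)); y=R*np.cos(a0+t);z=R*np.sin(a0+t)
print(np.c_[np.degrees(t)[1:],np.diff(y),np.diff(z)].round(2).tolist())
E
```

```text
2.3833 [0.57   0.2241 0.1853] [[-1.0, -0.008, 0.003], [-0.008, 1.0, -0.0], [-0.003, -0.0, -1.0]] [-2.2 -4.1  7. ] 0.01044987309839328 [ 10.4  30.6  69.6  -0.   79.6 -80. ]
[[3.0, -0.23, 0.91], [6.0, -0.28, 0.9], [9.0, -0.33, 0.88], [12.0, -0.37, 0.86], [15.0, -0.42, 0.84], [18.0, -0.46, 0.82], [21.0, -0.5, 0.79], [24.0, -0.54, 0.77], [27.0, -0.58, 0.74], [30.0, -0.62, 0.71], [33.0, -0.66, 0.67], [36.0, -0.69, 0.64], [39.0, -0.72, 0.6], [42.0, -0.75, 0.56], [45.0, -0.78, 0.52], [48.0, -0.81, 0.48], [51.0, -0.83, 0.44], [54.0, -0.85, 0.39], [57.0, -0.87, 0.35], [60.0, -0.89, 0.3], [63.0, -0.91, 0.25]]
```

View pics/w2.png

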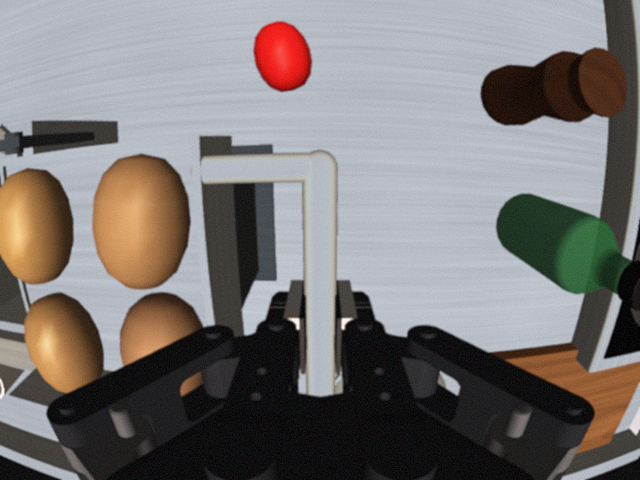

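The bar is gripped (10.5 mm opening) and I'm lifting along the hinge arc.

Emit:
move_arm([
  [255,[0,-0.11,0.46],[0,0,0]],
  [255,[0,-0.12,0.45],[0,0,0]],
  [255,[0,-0.28,0.9],[0,0,0]],
  [255,[0,-0.33,0.88],[0,0,0]],
  [255,[0,-0.37,0.86],[0,0,0]],
  [255,[0,-0.42,0.84],[0,0,0]],
  [255,[0,-0.46,0.82],[0,0,0]],
  [255,[0,-0.5,0.79],[0,0,0]],
  [255,[0,-0.54,0.77],[0,0,0]],
  [255,[0,0,0],[0,0,0]],
])

```text
time_s: 3.22
position: [0.5703, 0.1937, 0.2537]
tool_rot: [[-1.0, -0.008, 0.005], [-0.008, 1.0, 0.003], [-0.005, 0.003, -1.0]]
ft_force: [3.5, 7.7, 1.3]
grip_width: 0.0101
```

```bash
python3 - <<'E'
from h import *
d=shot('scene','s2'); st()
E
```

```text
3.2667 [0.5702 0.1941 0.253 ] [[-1.0, -0.009, 0.004], [-0.009, 1.0, 0.004], [-0.004, 0.004, -1.0]] [5.2 7.5 2.2] 0.010572381281543365 [  7.5  26.8  64.9   0.2  88.1 -83. ]
```

View pics/s2.png

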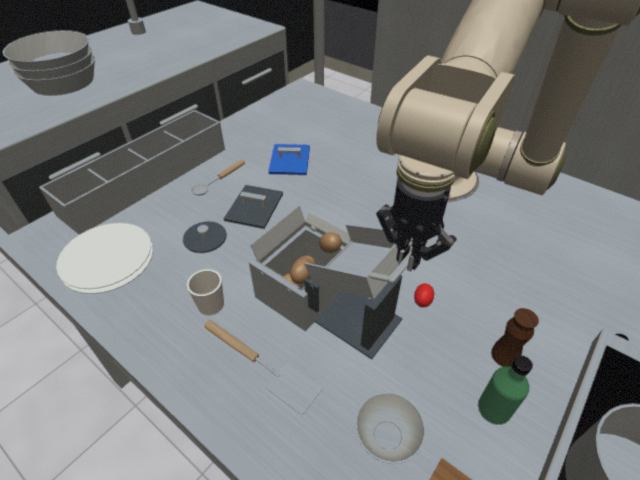

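At about 24° the potatoes are already rolling: I can see three over the pan at (330,242), (302,270) and (288,281). I'll continue the lift more slowly.

Emit:
move_arm([
  [255,[0,-0.58,0.74],[0,0,0]],
  [255,[0,-0.62,0.71],[0,0,0]],
  [255,[0,-0.66,0.67],[0,0,0]],
  [255,[0,-0.69,0.64],[0,0,0]],
  [255,[0,-0.72,0.6],[0,0,0]],
  [255,[0,-0.75,0.56],[0,0,0]],
  [255,[0,-0.78,0.52],[0,0,0]],
  [255,[0,-0.81,0.48],[0,0,0]],
  [255,[0,-0.83,0.44],[0,0,0]],
  [255,[0,-0.85,0.39],[0,0,0]],
])

```text
time_s: 4.1
position: [0.571, 0.1218, 0.3121]
tool_rot: [[-1.0, -0.01, 0.009], [-0.01, 1.0, 0.004], [-0.009, 0.004, -1.0]]
ft_force: [8.5, 7.5, 10.7]
grip_width: 0.0106
```

Emit:
move_arm([
  [255,[0,-0.43,0.18],[0,0,0]],
  [255,[0,-0.43,0.17],[0,0,0]],
  [255,[0,-0.43,0.16],[0,0,0]],
  [255,[0,0,0],[0,0,0]],
  [255,[0,0,0],[0,0,0]],
  [255,[0,0,0],[0,0,0]],
  [255,[0,0,0],[0,0,0]],
  [255,[0,0,0],[0,0,0]],
  [255,[0,0,0],[0,0,0]],
  [255,[0,0,0],[0,0,0]],
])

```text
time_s: 4.93
position: [0.5711, 0.1085, 0.3169]
tool_rot: [[-1.0, -0.01, 0.01], [-0.01, 1.0, 0.003], [-0.01, 0.003, -1.0]]
ft_force: [7.2, 5.7, 11.6]
grip_width: 0.0102
```

```bash
python3 - <<'E'
from h import *
d=shot('scene','s3'); t=shot('top','t3'); st()
a=np.hstack([cv2.resize(d['color'][190:340,230:430],None,fx=2,fy=2),cv2.resize(t['color'][150:270,210:370],None,fx=2.5,fy=2.5)])
cv2.imwrite('pics/m3.png',a[:,:,::-1])
E
```

```text
5.0333 [0.5711 0.1085 0.3169] [[-1.0, -0.01, 0.01], [-0.01, 1.0, 0.003], [-0.01, 0.003, -1.0]] [ 7.9  7.1 11.9] 0.010482085874465379 [ -1.   22.7  61.2   0.2  95.5 -91.5]
```

View pics/m3.png

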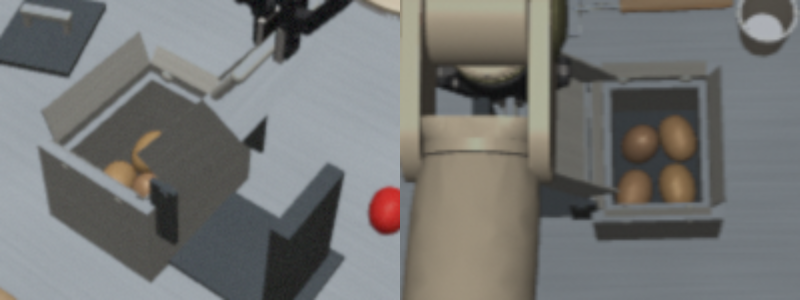

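The top view shows all four potatoes in the pan, at about (640,143), (677,138), (634,188) and (678,187) in the crop. I'm reversing the arc to lower the tray.

Emit:
move_arm([
  [255,[0,0.86,-0.33],[0,0,0]],
  [255,[0,0.43,-0.18],[0,0,0]],
  [255,[0,0.85,-0.39],[0,0,0]],
  [255,[0,0.83,-0.44],[0,0,0]],
  [255,[0,0.81,-0.48],[0,0,0]],
  [255,[0,0.78,-0.52],[0,0,0]],
  [255,[0,0.75,-0.56],[0,0,0]],
  [255,[0,0.72,-0.6],[0,0,0]],
  [255,[0,0.69,-0.64],[0,0,0]],
  [255,[0,0.66,-0.67],[0,0,0]],
])

```text
time_s: 5.87
position: [0.5702, 0.1817, 0.2663]
tool_rot: [[-1.0, -0.008, 0.003], [-0.008, 1.0, 0.0], [-0.003, 0.0, -1.0]]
ft_force: [4.4, 0.7, 0.5]
grip_width: 0.0103
```

Emit:
move_arm([
  [255,[0,0.62,-0.71],[0,0,0]],
  [255,[0,0.58,-0.74],[0,0,0]],
  [255,[0,0.54,-0.77],[0,0,0]],
  [255,[0,0.5,-0.79],[0,0,0]],
  [255,[0,0.46,-0.82],[0,0,0]],
  [255,[0,0.42,-0.84],[0,0,0]],
  [255,[0,0.37,-0.86],[0,0,0]],
  [255,[0,0.33,-0.88],[0,0,0]],
  [255,[0,0.28,-0.9],[0,0,0]],
  [255,[0,0.12,-0.45],[0,0,0]],
])

```text
time_s: 6.7
position: [0.5692, 0.2235, 0.1862]
tool_rot: [[-1.0, -0.008, -0.002], [-0.008, 1.0, -0.0], [0.002, -0.0, -1.0]]
ft_force: [3.2, 0.4, 0.4]
grip_width: 0.0106
```

Emit:
move_arm([
  [255,[0,0.11,-0.4],[0,0,0]],
  [255,[0,0,0],[0,0,0]],
  [200,[0,0,0],[0,0,0]],
  [140,[0,0,0],[0,0,0]],
  [140,[0,0,0],[0,0,0]],
  [140,[0,0,0],[0,0,0]],
  [140,[0,0,2],[0,0,0]],
  [140,[0,0,3],[0,0,0]],
  [140,[0,0,3],[0,0,0]],
  [140,[0,0,0],[0,0,0]],
])

```text
time_s: 7.53
position: [0.5709, 0.2247, 0.27]
tool_rot: [[-1.0, -0.008, 0.01], [-0.008, 1.0, 0.002], [-0.01, 0.002, -1.0]]
ft_force: [0.6, 0.1, 0.2]
grip_width: 0.0388
```

```bash
python3 - <<'E'
from h import *
d=shot('scene','s4'); st()
cv2.imwrite('pics/m4.png',cv2.resize(d['color'][130:370,180:500],None,fx=2.3,fy=2.3)[:,:,::-1])
E
```

```text
7.5833 [0.5703 0.2246 0.267 ] [[-1.0, -0.008, 0.006], [-0.008, 1.0, 0.001], [-0.006, 0.001, -1.0]] [-0.1 -0.4 -0.3] 0.038630103149841576 [ 10.4  27.4  61.5   0.   90.7 -80. ]
```

View pics/m4.png

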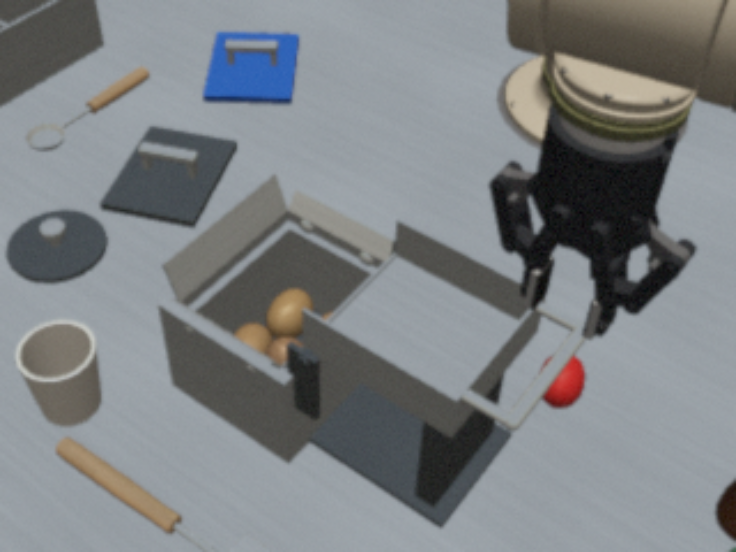

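The tray is level and empty. Next, over to the dark lid.

Emit:
move_arm([
  [140,[-0.9,-3.9,0],[0,0,-4.8]],
  [140,[-0.9,-3.9,0],[0,0,-4.8]],
  [140,[-0.9,-3.9,0],[0,0,-4.8]],
  [140,[-0.9,-3.9,0],[0,0,-4.8]],
  [140,[-0.9,-3.9,0],[0,0,-4.8]],
  [140,[-0.9,-3.9,0],[0,0,-4.8]],
  [140,[-0.9,-3.9,0],[0,0,-4.8]],
  [140,[-0.9,-3.9,0],[0,0,-4.8]],
  [140,[-0.9,-3.9,0],[0,0,-4.8]],
  [140,[-0.9,-3.9,0],[0,0,-4.8]],
])

```text
time_s: 8.42
position: [0.4784, -0.1671, 0.2631]
tool_rot: [[-0.672, 0.74, -0.001], [0.74, 0.672, 0.001], [0.002, -0.0, -1.0]]
ft_force: [0.7, -0.2, 1.0]
grip_width: 0.0384
```

Emit:
move_arm([
  [140,[-0.9,-3.9,-2],[0,0,-4.8]],
  [140,[-0.9,-3.9,-2],[0,0,-4.8]],
  [140,[-0.9,-3.9,-3],[0,0,-4.8]],
  [140,[-0.9,-3.9,-3],[0,0,-4.8]],
  [140,[0,-0.4,-2],[0,0,0]],
  [140,[0,0,0],[0,0,0]],
  [140,[0,0,0],[0,0,0]],
  [140,[0,0,0],[0,0,0]],
])

```text
time_s: 9.08
position: [0.4483, -0.3066, 0.1576]
tool_rot: [[-0.396, 0.918, 0.001], [0.918, 0.396, -0.0], [-0.001, 0.0, -1.0]]
ft_force: [-1.2, 0.7, 0.2]
grip_width: 0.0385
```

```bash
python3 - <<'E'
from h import *
d=shot('wrist','w5'); st(); print(d['position'],np.round(d['orientation'],4).tolist())
E
```

```text
9.1333 [ 0.4485 -0.3065  0.158 ] [[-0.397, 0.918, 0.001], [0.918, 0.397, -0.001], [-0.002, 0.001, -1.0]] [-0.2 -0.2  0.2] 0.03830400021110911 [-46.8  25.7  83.6   0.   70.7 -70.2]
[ 0.42149161 -0.24386218  0.28620303] [[0.9181, 0.3822, 0.1047], [0.3962, -0.8859, -0.2411], [0.0006, 0.2629, -0.9648]]
```

View pics/w5.png

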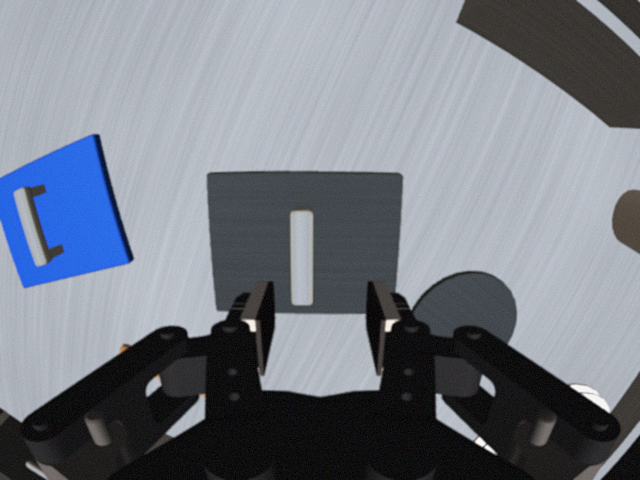

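The dark lid with its grey handle lies at u 290–314, v 210–305, a little left of and ahead of the jaws. The blue lid is at (65,210), left alone. I'll compute the correction.

```bash
cat >> h.py <<'E'
def fz(d,u,v,z):
    x,y=u-d['cx'],v-d['cy']; r=np.hypot(x,y); t=r/d['fx']
    w=np.array(d['orientation'])@np.array([x/r*np.sin(t),y/r*np.sin(t),np.cos(t)]); p=np.array(d['position']); return p+w*(z-p[2])/w[2]
E
python3 - <<'E'
from h import *
d=ld('w5')
A=fz(d,302,210,.044);B=fz(d,302.5,305,.044);print(A,B,(A+B)/2,np.linalg.norm(A-B),np.degrees(np.arctan2(*(A-B)[1::-1])))
P=np.array([fz(d,u,v,.012) for u,v in((208,173),(402,174),(396,313),(217,311))]);print(P,P.mean(0))
for i in range(4): e=P[(i+1)%4]-P[i]; print(np.linalg.norm(e),np.degrees(np.arctan2(e[1],e[0])))
E
```

```text
[ 0.4293999  -0.29200644  0.044     ] [ 0.45626731 -0.35589621  0.044     ] [ 0.44283361 -0.32395133  0.044     ] 0.06930916345752579 112.80809311892804
[[ 0.35311498 -0.29975478  0.012     ]
 [ 0.48824817 -0.24303658  0.012     ]
 [ 0.53548932 -0.34755152  0.012     ]
 [ 0.39707625 -0.40608967  0.012     ]] [ 0.44348218 -0.32410814  0.012     ]
0.14655351222884652 22.76880194383408
0.11469568183790535 -65.67685042472063
0.15028270569134347 -157.07535405021858
0.11506390306348495 112.46131829006043
```

Emit:
move_arm([
  [140,[-0.28,-0.9,0],[0,0,-0.5]],
  [140,[-0.27,-0.87,0],[0,0,0]],
  [140,[0,0,-3],[0,0,0]],
  [140,[0,0,-3],[0,0,0]],
  [140,[0,0,-3],[0,0,0]],
  [140,[0,0,-2],[0,0,0]],
  [140,[0,0,-1.4],[0,0,0]],
  [140,[0,0,0],[0,0,0]],
  [140,[0,0,0],[0,0,0]],
  [140,[0,0,0],[0,0,0]],
], newtons=80)

```text
time_s: 9.97
position: [0.4428, -0.3258, 0.034]
tool_rot: [[-0.387, 0.922, 0.001], [0.922, 0.387, -0.002], [-0.002, 0.001, -1.0]]
ft_force: [1.0, 0.4, -0.8]
grip_width: 0.0388
```

Emit:
move_arm([
  [190,[0,0.1,0],[0,0,0]],
  [220,[0,0,0],[0,0,0]],
  [255,[0,0,0],[0,0,0]],
  [255,[0,0,0],[0,0,0]],
  [255,[0,0,0],[0,0,0]],
  [255,[0,0,0],[0,0,0]],
  [255,[0,0,0.8],[0,0,0]],
  [255,[0,0,2],[0,0,0]],
  [255,[0,0,0],[0,0,0]],
], newtons=80)

```text
time_s: 10.72
position: [0.4433, -0.325, 0.0639]
tool_rot: [[-0.387, 0.922, 0.004], [0.922, 0.387, -0.004], [-0.005, 0.002, -1.0]]
ft_force: [0.0, -0.3, -2.0]
grip_width: 0.0147
```

```bash
python3 - <<'E'
from h import *
d=shot('wrist','w6');shot('scene','s6'); st()
E
```

```text
10.8167 [ 0.4425 -0.3241  0.0613] [[-0.387, 0.922, 0.001], [0.922, 0.387, -0.001], [-0.002, 0.001, -1.0]] [-0.6  0.9 -1.7] 0.014469700287018846 [-48.6  33.2  89.1  -0.   57.6 -71.4]
```

View pics/w6.png

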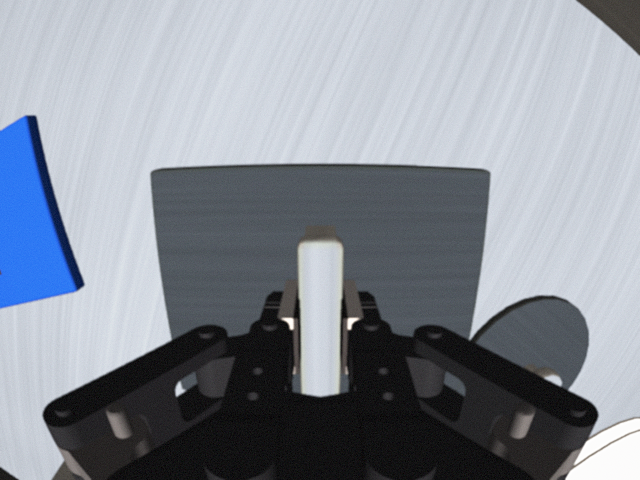

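View pics/s6.png

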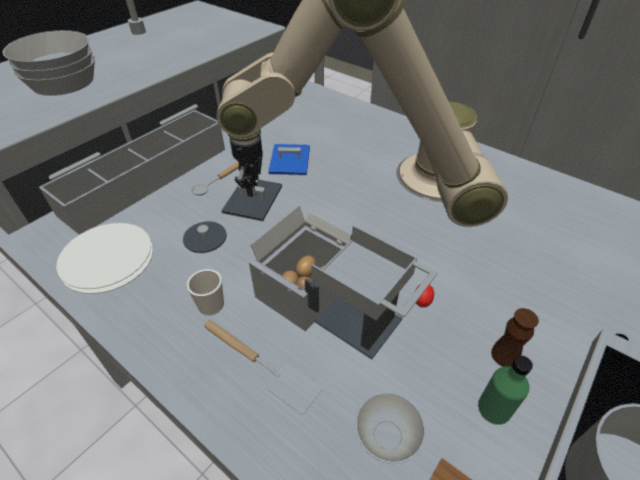

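The lid is held (14.5 mm opening, about 2 N of weight). I'll lift it and carry it above the pan.

Emit:
move_arm([
  [255,[0,0,2],[0,0,0]],
  [255,[0,0,3],[0,0,0]],
  [255,[0,0,3],[0,0,0]],
  [255,[0.5,1,3],[0,0,-2]],
  [255,[1,2,2],[0,0,-2]],
  [255,[1,2,2],[0,0,-2]],
  [255,[1,2.5,2],[0,0,-2]],
  [255,[1,2.5,1],[0,0,-2]],
  [255,[1,2.5,0],[0,0,-2]],
  [255,[1,2.5,0],[0,0,-2]],
])

```text
time_s: 11.65
position: [0.5076, -0.1727, 0.2405]
tool_rot: [[-0.151, 0.989, -0.0], [0.989, 0.151, 0.0], [0.0, -0.0, -1.0]]
ft_force: [-0.2, 0.1, -2.5]
grip_width: 0.0147
```

Emit:
move_arm([
  [255,[1,2,0],[0,0,-2]],
  [255,[1,2,0],[0,0,-2]],
  [255,[1,2,0],[0,0,-2]],
  [255,[1,2,0],[0,0,-2]],
  [255,[1,2,0],[0,0,-0.3]],
  [255,[1,2,0],[0,0,0]],
  [255,[0.4,1.9,0],[0,0,0]],
  [255,[0,0,0],[0,0,0]],
  [255,[0,0,0],[0,0,0]],
  [255,[0,0,0],[0,0,0]],
])

```text
time_s: 12.48
position: [0.5711, -0.0353, 0.24]
tool_rot: [[-0.008, 1.0, -0.001], [1.0, 0.008, 0.0], [0.0, -0.001, -1.0]]
ft_force: [-0.1, -0.6, -2.1]
grip_width: 0.0143
```

```bash
python3 - <<'E'
from h import *
d=shot('wrist','w7');shot('scene','s7'); st()
E
```

```text
12.5833 [ 0.5711 -0.0358  0.2404] [[-0.007, 1.0, -0.001], [1.0, 0.007, 0.0], [0.0, -0.001, -1.0]] [-0.6  0.5 -2.2] 0.014449960038238232 [-15.4  24.3  71.2  -0.   84.6 -15.8]
```

View pics/w7.png

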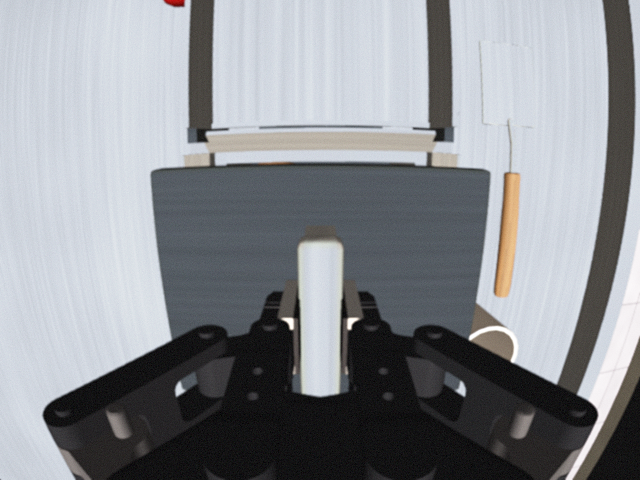

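View pics/s7.png

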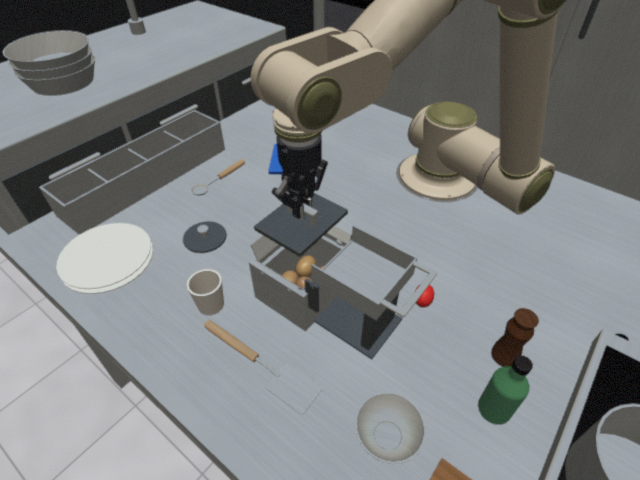

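In the wrist view, the lid edges (u 152 and 490) and the station's tray walls (u 190 and 452) are both centred on u≈321, and the edges are parallel. The x position and yaw are aligned, so I'm descending slowly while watching the force.

Emit:
move_arm([
  [255,[0.05,0.05,-2],[0,0,0]],
  [255,[0,0,-2],[0,0,0]],
  [255,[0,0,-1.5],[0,0,0]],
  [255,[0,0,-1],[0,0,0]],
  [255,[0,0,-0.5],[0,0,0]],
  [255,[0,0,-0.5],[0,0,0]],
  [255,[0,0,0],[0,0,0]],
  [255,[0,0,0],[0,0,0]],
])

```text
time_s: 13.25
position: [0.5721, -0.0347, 0.1662]
tool_rot: [[-0.008, 1.0, 0.001], [1.0, 0.008, -0.0], [-0.0, 0.001, -1.0]]
ft_force: [0.2, -0.7, -2.2]
grip_width: 0.0144
```

```bash
python3 - <<'E'
from h import *
d=shot('wrist','w8');s=shot('scene','s8'); st()
cv2.imwrite('pics/m8.png',np.hstack([d['color'][50:450,100:540],cv2.resize(s['color'][180:340,220:380],(400,400))])[:,:800,::-1])
E
```

```text
13.35 [ 0.5722 -0.0346  0.1665] [[-0.008, 1.0, 0.001], [1.0, 0.008, -0.0], [-0.0, 0.001, -1.0]] [-0.6  0.3 -2.3] 0.014682063133823885 [-15.3  27.9  77.9   0.   74.1 -15.8]
```

View pics/m8.png

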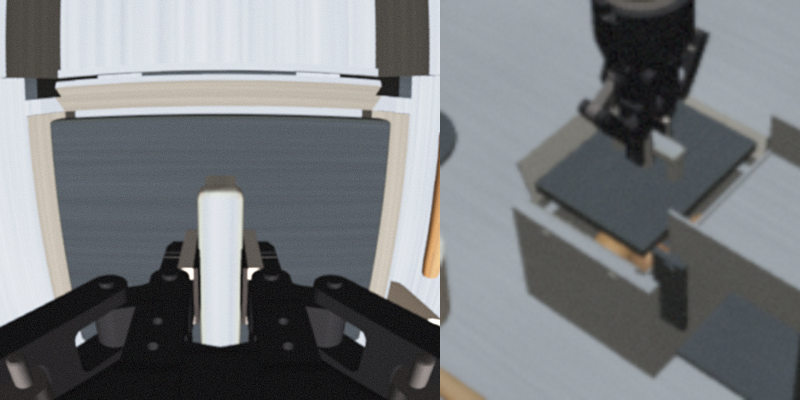

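The lid sits inside the flare and is symmetric in x. I'll continue down to the clips.

Emit:
move_arm([
  [255,[0,0,-0.3],[0,0,0]],
  [255,[0,0,-0.3],[0,0,0]],
  [255,[0,0,-0.3],[0,0,0]],
  [255,[0,0,-0.2],[0,0,0]],
  [255,[0,0,0],[0,0,0]],
])

```text
time_s: 13.77
position: [0.5716, -0.0344, 0.1541]
tool_rot: [[-0.008, 1.0, -0.001], [1.0, 0.008, 0.0], [0.0, -0.001, -1.0]]
ft_force: [0.1, -0.1, -2.8]
grip_width: 0.0142
```

Emit:
move_arm([
  [255,[0,0,-0.2],[0,0,0]],
  [255,[0,0,-0.2],[0,0,0]],
  [255,[0,0,0],[0,0,0]],
])

```text
time_s: 14.02
position: [0.5717, -0.0345, 0.1506]
tool_rot: [[-0.008, 1.0, -0.0], [1.0, 0.008, -0.0], [-0.0, -0.0, -1.0]]
ft_force: [-1.3, -1.0, 1.2]
grip_width: 0.0146
```

Contact came at TCP z≈0.1505, the expected clip height, with almost no side force. Now pressing.

Emit:
move_arm([
  [255,[0,0,-0.15],[0,0,0]],
  [255,[0,0,-0.15],[0,0,0]],
  [255,[0,0,-0.15],[0,0,0]],
  [255,[0,0,0],[0,0,0]],
])

```text
time_s: 14.35
position: [0.5721, -0.0346, 0.1469]
tool_rot: [[-0.008, 1.0, 0.002], [1.0, 0.008, -0.001], [-0.001, 0.002, -1.0]]
ft_force: [-1.6, -0.7, 2.5]
grip_width: 0.0148
```

Emit:
move_arm([
  [255,[0,0,-0.15],[0,0,0]],
  [255,[0,0,-0.15],[0,0,0]],
  [255,[0,0,-0.15],[0,0,0]],
  [255,[0,0,0],[0,0,0]],
])

```text
time_s: 14.68
position: [0.5715, -0.0344, 0.1408]
tool_rot: [[-0.008, 1.0, -0.001], [1.0, 0.008, 0.0], [0.0, -0.001, -1.0]]
ft_force: [0.4, -0.4, -2.9]
grip_width: 0.0145
```

Emit:
move_arm([
  [255,[0,0,-0.1],[0,0,0]],
  [255,[0,0,-0.1],[0,0,0]],
  [255,[0,0,-0.1],[0,0,0]],
  [255,[0,0,0],[0,0,0]],
])

```text
time_s: 15.02
position: [0.5718, -0.0344, 0.1391]
tool_rot: [[-0.008, 1.0, 0.0], [1.0, 0.008, -0.0], [-0.0, 0.0, -1.0]]
ft_force: [-1.9, 0.2, 4.3]
grip_width: 0.0145
```

Emit:
move_arm([
  [255,[0,0,-0.15],[0,0,0]],
  [255,[0,0,-0.15],[0,0,0]],
  [255,[0,0,0],[0,0,0]],
])

```text
time_s: 15.27
position: [0.5719, -0.0344, 0.139]
tool_rot: [[-0.009, 1.0, 0.003], [1.0, 0.009, -0.001], [-0.001, 0.003, -1.0]]
ft_force: [-10.8, 1.7, 27.2]
grip_width: 0.0143
```

There's a hard stop at TCP 0.139, the expected seated height, at 27 N. I'll relax, release and retreat.

Emit:
move_arm([
  [255,[0,0,0.2],[0,0,0]],
  [255,[0,0,0.15],[0,0,0]],
  [200,[0,0,0],[0,0,0]],
  [130,[0,0,0],[0,0,0]],
  [130,[0,0,0],[0,0,0]],
  [130,[0,0,0],[0,0,0]],
  [130,[0,0,1],[0,0,0]],
  [130,[0,0,3],[0,0,0]],
  [130,[0,0,3],[0,0,0]],
  [130,[0,0,3],[0,0,0]],
])

```text
time_s: 16.1
position: [0.5716, -0.0344, 0.2411]
tool_rot: [[-0.008, 1.0, 0.0], [1.0, 0.008, 0.0], [0.0, 0.0, -1.0]]
ft_force: [0.8, -0.4, 0.1]
grip_width: 0.0418
```

Emit:
move_arm([
  [130,[-3,-1,1],[0,0,0]],
  [130,[-3,-1,1],[0,0,0]],
  [130,[-3,-1,0],[0,0,0]],
  [130,[-3,-1,0],[0,0,0]],
  [130,[0,0,0],[0,0,0]],
  [130,[0,0,0],[0,0,0]],
])

```text
time_s: 16.6
position: [0.4512, -0.0748, 0.2604]
tool_rot: [[-0.007, 1.0, 0.002], [1.0, 0.007, -0.001], [-0.001, 0.002, -1.0]]
ft_force: [0.2, 0.7, 0.3]
grip_width: 0.0418
```

```bash
python3 - <<'E'
from h import *
d=shot('wrist','w9');s=shot('scene','s9'); t=shot('top','t9'); st()
cv2.imwrite('pics/m9.png',np.hstack([d['color'][80:480,100:500],cv2.resize(s['color'][180:340,220:380],(400,400),interpolation=cv2.INTER_CUBIC)])[:,:,::-1])
E
```

```text
16.75 [ 0.4526 -0.0744  0.2595] [[-0.009, 1.0, 0.001], [1.0, 0.009, -0.0], [-0.0, 0.001, -1.0]] [-0.4  0.7  0.7] 0.042061522358924956 [-24.2  11.9  86.4   0.   81.6 -24.7]
```

View pics/m9.png

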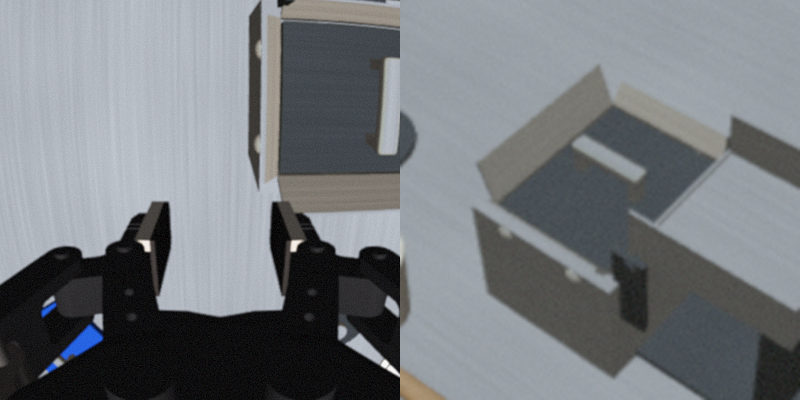

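View pics/t9.png

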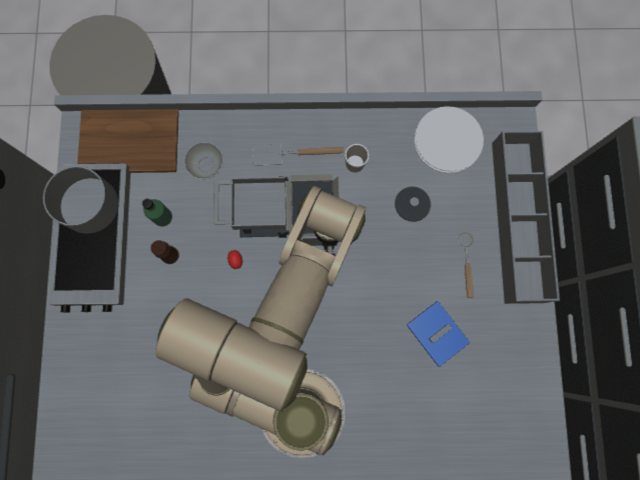

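```bash
python3 - <<'E'
from h import *
s=ld('s9'); c=s['color'][200:300,245:365].copy()
k=6; c=cv2.resize(c,None,fx=k,fy=k,interpolation=cv2.INTER_CUBIC)
for z,col in((.117,(0,255,0)),(.129,(255,0,0))):
    P=[proj(s,(.5718+x,-.0348+y,z)) for x,y in((.075,.058),(-.075,.058),(-.075,-.058),(.075,-.058))]
    cv2.polylines(c,[np.int32([((u-245+.5)*k,(v-200+.5)*k) for u,v in P])],True,col,1)
cv2.imwrite('pics/z9.png',c[:,:,::-1])
E
```

```text
(no output)
```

View pics/z9.png

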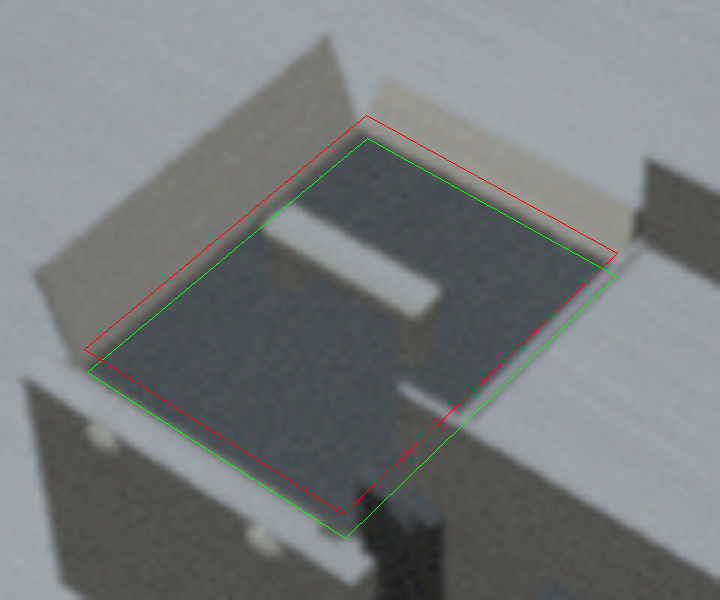

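The lid's edges lie parallel to the drawn seated outline (green), within about one camera pixel all round, and not on the clip-height outline (red). The lid is level and seated.

```bash
python3 -c "
from h import *
st(); print(env.close_job())"
```

```text
16.75 [ 0.4526 -0.0744  0.2595] [[-0.009, 1.0, 0.001], [1.0, 0.009, -0.0], [-0.0, 0.001, -1.0]] [-0.4  0.7  0.7] 0.042061522358924956 [-24.2  11.9  86.4   0.   81.6 -24.7]
the job is handed in; nothing more can be done
None
```

The job is done and handed in at 16.75 s. All four potatoes are in the pan, the tray is back down, and the dark lid is pressed onto the ledge.

- **Tray:** I gripped the bar, tipped the tray to about 58°, then lowered it and let go. The top view showed all four potatoes in the pan, and the tray was level and empty afterwards. They started rolling at about 24°, earlier than the 0.7 to 0.9 rad stated.
- **Lid:** I carried the dark rectangular lid by its handle and set it in the mouth. It met the clips at the expected height, snapped through, and came to a firm stop 12 mm lower at 27 N, again the expected height.
- **Last checks:** In the scene view the lid's edges lay parallel to the predicted seated outline, within about one pixel all round, so it is level. In the last top view nothing else on the counter appears to have moved. The gripper was open, away from everything and reading about zero force. None of the checks failed or disagreed.

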